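Seat the punch guide plate on its locating pins

ROBOT

A 6-joint arm with a two-finger parallel gripper is mounted at the origin on the work surface. World frame = base frame: x ahead of the robot, y to its left, z up, the work surface at z = 0. Lengths are in mm, angles in rad, forces in N, time in s.
With the tool pointing down it reaches from about 350 to 875 mm from the base axis. Payload 4.2 kg.
Tool frame: the origin (TCP) lies at the very end of the fingers, on their centre line; the grasp point (between the pads) lies 19 mm behind it (arm.grasp_offset is the distance from the TCP to the grasp point, in mm); z points along the fingers, y is the direction in which the jaws open and shut (so a half turn about z gives the same grasp; the last joint's range is limited). The gripper opens to 85 mm and grips with 20 to 120 N. Pads are 22 mm wide; open, the fingers measure 114 mm over their backs; the gripper's body (76 mm by 85 mm) begins 54 mm behind the grasp point. The pads swing forward as they close: fully open they stand 13 mm farther back than shut.
Start: joints at [-0.94, 0.385, 0.008, 0, -1.194, -0.259], TCP at [227.072, -582.269, 231.312] pointing down, gripper open.
Joint ranges: [-3.14, 3.14], [-1.21, 2.06], [-1.07, 1.41], [-3.16, 2.05], [-2.99, -0.16], [-3.1, 3.1]. Speed limits (rad/s): [2.79, 2.79, 3.14, 3.14, 3.14, 3.14].

INTERFACE

Orientations are given as a unit quaternion [x, y, z, w].
In Python, from bench import arm gives the robot as it stands.
- The arm moves only by the tool arm_command, never from a script. Its argument "commands" is one flat list of numbers, 4 for each row, row after row: the shift along the tool's x, y, z in m, then the turn about the tool's z in degrees. In form: [tx, ty, tz, roll, tx, ty, tz, roll, ...]. A call has exactly 5 rows; each row shifts and turns the pose as measured when the row begins, along the tool's axes as they then stand; what a row does not reach is not made up. A row lasts 1/10 s, in which the tool goes at most 50 mm and 8.59 degrees, less where a joint would pass 70% of its speed; a pose out of reach is approached as far as the arm can. A call with a gripper value outside its range is refused whole. "jaw" is the opening, from 0 (shut) to 1 (fully open), set as the call begins (left out, the last holds). The fingers move at their own pace and stop on an object; the grip force is fixed at half the most. Time passes only in rows, so rows that do not move let the fingers close, or fill a call up. It gives the time, the measured TCP pose, the force and the opening at its end, in the units of the state.
- arm.read_state(): the state, without advancing time (a new reading comes with each control period).
- arm.get_image(name): name is "side" or "top" or "wrist"; returns the picture (400x640x3 uint8, red, green, blue); there is no depth.
- arm.camera_info(name): a dict with "camera_matrix" (3x3 intrinsics, pixels), "k1" (the pictures are not rectified: a ray, as slopes to the right and down, at radius r is drawn at 1 + k1 r^2 times it, then the intrinsics apply), "world_from_camera" (4x4, takes a point from camera to world coordinates). Camera axes: x right, y down, z forward; pixel columns grow to the right and rows downward; lengths in mm; the calibration is good to about 2 mm. A picture is of the moment at which its call begins: read the wrist's pose just before it. camera_info takes no time and is no camera call; for the wrist camera it gives the pose at the moment of the call.
- arm.job_done(): hands the job in, once; it reports no verdict.
Trained networks look in the newest picture that a camera, given by its name, has taken for a name from the list of things; names that differ only in an ending like _2 or _b are one class to them, and where a whole thing is asked for, a point or a joint stands for the part that bears it (a point fixed in the world has none). Each returns a list of dicts, best first, with "confidence" (0 to 1); they miss things now and then, are a little off and sometimes report something else, mostly with a low value. They report only what shows in the picture. A call takes as long as a camera call. They do not tell look-alikes from the thing itself.
- arm.regions_of(camera, target): "mask" (400x640 bool, what is visible of it).
- arm.place_of(camera, target): "centre" ([x, y, z] in mm, in the coordinates of the camera as it stood for that picture, good to about 4 mm: a listed point, or the origin of a listed thing).
The state is a dict: "clock": time; "joints": joint angles; "joint_vel": joint speeds; "joint_efforts": joint torques, N m; "position": TCP position; "ee_rot": TCP orientation; "contact_force": force on the tool from outside, world axes, zero at the start; "wrist_torque": the same for the moment, N m; "gripper_width": finger opening in mm.
Only numpy, scipy, OpenCV 4.12 (cv2) and the standard library are available. Lean on these libraries where they do the work, as an engineer would, in place of code of your own. Each camera call takes 0.05 s, during which the arm holds its last target.

TASK

Pick up the guide plate with the red grip and lower it, without dropping it, onto the two brass pins of the dark steel stamping fixture: the large hole over the round pin, the small hole over the diamond pin, until it lies flat and fully home on the block. Let go of it, and leave the plate with the blue grip where it lies.

Things in the scene. Friction and masses are not known exactly. Their poses are not given: they have to be found in the camera images.
- red_plate_grip (a point): Plate to seat: aluminium, 180 (x) x 80 (y) x 12 mm, 0.3-0.6 kg, flat on the table; on its middle a red plastic bar 50 mm long (x), 22 wide (y), 46 tall (12 to 58 above the underside). This point: the bar's centre, 35 mm above the underside; x to the larger hole, z up. Through holes: 34 mm across at x +60, 24 mm at x -60. Pinch the bar's 22 mm width.
- fixture: Fixed dark steel block 200 (x) x 110 (y) x 20 mm; origin at the centre of its underside, z up. Two brass pins stand 30 mm above its top: round, 28 mm, at x +60; diamond, 18 (y) x 12 (x) mm, at x -60. Lower 10 mm straight, upper 20 tapering to 4-6 mm blunt tips; 3 mm play. Seated: plate on the block's top, x along x, bar's centre 55 mm above this origin. End for end it will not go home.
- blue_plate_grip (a point): Spare plate, leave alone: aluminium, 180 (x) x 80 (y) x 12 mm, 0.3-0.6 kg, flat on the table; on its middle a blue plastic bar 50 mm long (x), 22 wide (y), 46 tall (12 to 58 above the underside). This point: the bar's centre, 35 mm above the underside; x to the larger hole, z up. Holes 48 mm from the middle: does not fit.
Things that resemble listed ones, but are neither listed nor needed, are in the scene too. Leave any purple look-alike of the part that bears red_plate_grip alone.

How it is judged:
By the outcome, as a careful person would: the job done as asked, in the order asked, and still so for the second after the job is handed in, with the robot touching nothing.
It also fails if it takes over 45 s, if anything falls off the work surface, if the arm or the gripper's body presses on something with over 40 N, if the wrist force passes 120 N, or if a joint passes its speed limit or range.

## Working session

There is one attempt and no reset: what is moved stays moved. The work goes in short steps, Python scripts to look and compute and a tool call to move; the robot and the scene stay as the last step left them, time stands still between calls to the robot, and variables do not carry over. Pictures are saved under pics/ and viewed, and the job is handed in when it is done.

Besides the shell and the picture viewer there is one more tool, called after "Emit:" by a JSON object that holds its "fn" and its "kwargs". arm_command: Moves the arm, as the interface text tells. Its arguments: {"type":"object","properties":{"commands":{"type":"array"},"jaw":{"type":"number"}},"required":["commands"]}

```bash
ls; mkdir -p pics; python3 - <<'E'
from bench import arm
import cv2
s=arm.read_state(); print(s)
for n in("side","top","wrist"):
    im=arm.get_image(n); cv2.imwrite(f"pics/{n}0.png",im[:,:,::-1])
    ci=arm.camera_info(n); print(n,ci)
    for t in("red_plate_grip","fixture","blue_plate_grip"):
        print(t,[(r["confidence"],[round(float(v),1) for v in (ci["world_from_camera"]@[*r["centre"],1])[:3]]) for r in arm.place_of(n,t)])
E
```

```text
pics
{'clock': 0.0, 'joints': array([-9.40425493e-01,  3.85563589e-01,  6.62050407e-03, -4.93658241e-04,
       -1.19400332e+00, -2.58600483e-01]), 'joint_vel': array([-0.00020985, -0.00027394, -0.00167869,  0.00046674, -0.00166632,
       -0.00074736]), 'joint_efforts': array([ 1.34165162e-03, -3.92291307e+01,  1.88403100e+01,  4.18618530e+00,
       -4.62592696e-03, -1.31119384e-05]), 'position': array([ 226.84358021, -581.75059635,  230.21605158]), 'ee_rot': array([-1.84726924e-01,  9.82789273e-01,  1.06922661e-03, -2.55135444e-04]), 'contact_force': array([-0.00711275,  0.21750398,  0.99023024]), 'wrist_torque': array([ 0.0072782 , -0.00178088, -0.02171393]), 'gripper_width': 85.59248559309249}
side {'camera_matrix': array([[398.64856484,   0.        , 321.95008233],
       [  0.        , 398.64856484, 193.27715448],
       [  0.        ,   0.        ,   1.        ]]), 'k1': -0.004859050954359877, 'world_from_camera': array([[-8.72292739e-01, -2.43575471e-01,  4.24000433e-01,
         5.69677223e+01],
       [-4.88977024e-01,  4.39145206e-01, -7.53692880e-01,
         6.48503072e
[... 1136 characters left out ...]
-1.4])]
blue_plate_grip [(0.86, [556.4, 14.6, 35.0])]
wrist {'camera_matrix': array([[280.03310725,   0.        , 317.44946557],
       [  0.        , 280.03310725, 200.39529413],
       [  0.        ,   0.        ,   1.        ]]), 'k1': 0.006942818074903418, 'world_from_camera': array([[-3.62643483e-01,  8.82432250e-01,  2.99671535e-01,
         1.49099930e+02],
       [ 9.31926645e-01,  3.42844426e-01,  1.18196564e-01,
        -6.12119385e+02],
       [ 1.55974443e-03,  3.22135101e-01, -9.46692423e-01,
         3.73357544e+02],
       [ 0.00000000e+00,  0.00000000e+00,  0.00000000e+00,
         1.00000000e+00]])}
red_plate_grip [(0.88, [291.1, -181.9, 41.3])]
fixture []
blue_plate_grip []
```

View pics/top0.png

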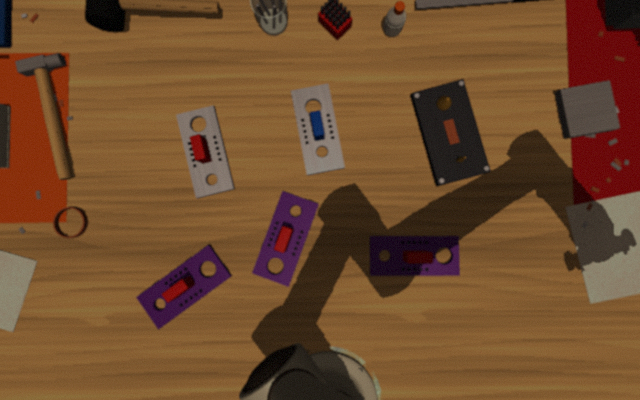

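View pics/side0.png

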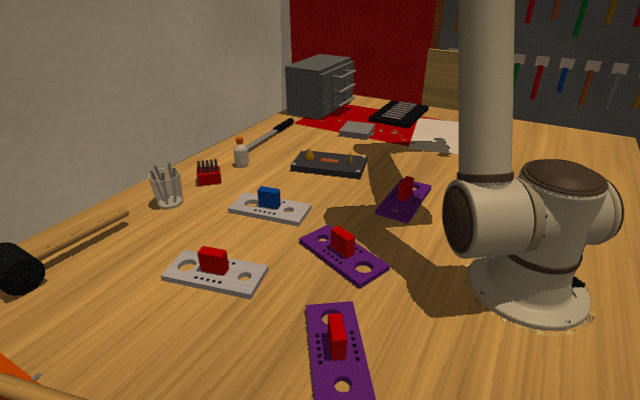

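View pics/wrist0.png

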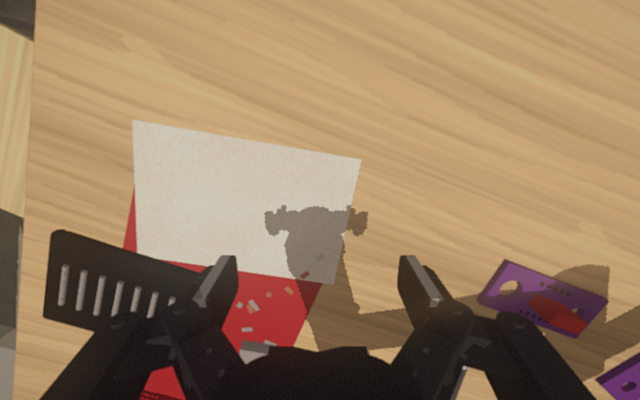

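Top view: the aluminium red-grip plate is at about (204,150) with its large hole up, near (198,124). The fixture is at about (450,132), and the other three red-grip plates are purple. Next I'll measure the plate and fixture poses more closely.

```bash
cat > h.py <<'E'
import numpy as np, cv2
from bench import arm
def ray(ci,px):
    K=ci["camera_matrix"];k=ci["k1"]
    px=np.atleast_2d(px).astype(float)
    d=np.stack([(px[:,0]-K[0,2])/K[0,0],(px[:,1]-K[1,2])/K[1,1]],1)
    u=d.copy()
    for _ in range(20): u=d/(1+k*(u**2).sum(1,keepdims=True))
    T=ci["world_from_camera"]
    return T[:3,3],np.c_[u,np.ones(len(u))]@T[:3,:3].T
def onz(ci,px,z):
    o,d=ray(ci,px); return o+d*((z-o[2])/d[:,2])[:,None]
def proj(ci,P):
    T=np.linalg.inv(ci["world_from_camera"]);P=np.atleast_2d(P).astype(float)
    c=P@T[:3,:3].T+T[:3,3];u=c[:,:2]/c[:,2:]
    u=u*(1+ci["k1"]*(u**2).sum(1,keepdims=True));K=ci["camera_matrix"]
    return u*[K[0,0],K[1,1]]+[K[0,2],K[1,2]]
E
python3 - <<'E'
from h import *
for n in("top","side"):
    ci=arm.camera_info(n); im=cv2.imread(f"pics/{n}0.png"); arm.get_image(n)
    for t,z in(("red_plate_grip",12),("fixture",20)):
        for r in arm.regions_of(n,t):
            m=r["mask"].astype(np.uint8); ys,xs=np.nonzero(m)
            print(n,t,round(r["confidence"],2),int(m.sum()),xs.min(),xs.max(),ys.min(),ys.max())
            if n=="top":
                c=max(cv2.findContours(m,0,cv2.CHAIN_APPROX_NONE)[0],key=len)[:,0]
                w=onz(ci,c,z)[:,:2].astype(np.float32); print(cv2.minAreaRect(w))
ci=arm.camera_info("top");im=cv2.imread("pics/top0.png")
a=cv2.resize(im[95:205,165:245],None,fx=5,fy=5,interpolation=cv2.INTER_CUBIC)
b=cv2.resize(im[75:190,405:495],None,fx=5,fy=5,interpolation=cv2.INTER_CUBIC)
b=np.clip(b*1.8,0,255).astype(np.uint8)
cv2.imwrite("pics/a.png",a[:550]);cv2.imwrite("pics/b.png",b)
E
```

```text
top red_plate_grip 0.97 3304 370 460 235 275
((291.888671875, -181.3367462158203), (182.04922485351562, 80.84920501708984), 89.3656005859375)
top red_plate_grip 0.85 3053 253 317 192 284
((328.32659912109375, 82.63899993896484), (81.87155151367188, 179.8247833251953), 68.46269989013672)
top red_plate_grip 0.81 3146 177 233 106 197
((511.3192443847656, 249.67654418945312), (182.40907287597656, 84.0574722290039), 13.444591522216797)
top red_plate_grip 0.55 3149 138 229 245 326
((234.2028350830078, 290.7076721191406), (81.5277328491211, 183.16954040527344), 36.13066482543945)
top fixture 0.56 5299 411 488 80 183
((540.9136962890625, -256.36065673828125), (198.71856689453125, 115.92681884765625), 15.30691146850586)
side red_plate_grip 0.98 1552 374 430 176 223
side red_plate_grip 0.94 5068 305 375 302 399
side red_plate_grip 0.93 3260 162 266 247 298
side red_plate_grip 0.73 2705 299 389 225 288
side fixture 0.93 1653 290 366 149 178
```

View pics/a.png

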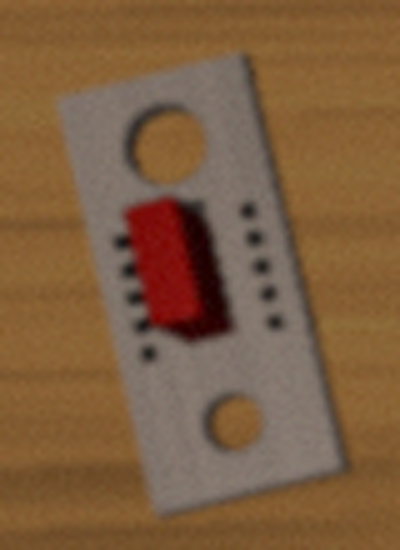

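View pics/b.png

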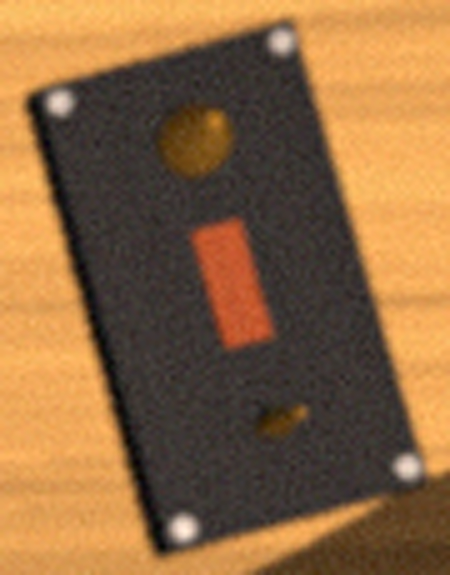

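Plate crop: large hole at (167,144) and small hole at (235,421). Fixture crop: round pin at the top end (197,140), diamond pin at the bottom end (282,418). The yaws look almost the same, so I'll compute both.

```bash
python3 - <<'E'
from h import *
ci=arm.camera_info("top")
A=lambda p:(np.array(p,float)+.5)/5-.5+[165,95]
B=lambda p:(np.array(p,float)+.5)/5-.5+[405,75]
def ang(d): return np.degrees(np.arctan2(d[1],d[0]))
c=onz(ci,A([[60,99],[246,55],[349,468],[161,515]]),12)
print("plate corners ctr",c.mean(0),ang(c[0]-c[3]),ang(c[1]-c[2]),ang(c[0]-c[1])-90,[np.linalg.norm(c[i]-c[(i+1)%4]) for i in range(4)])
h=onz(ci,A([[167,144],[235,421]]),9)
print("holes",h,h.mean(0),ang(h[0]-h[1]),np.linalg.norm(h[0]-h[1]))
c=onz(ci,B([[33,97],[293,22],[423,482],[161,550]]),18)
print("fix corners",c.mean(0),ang(c[0]-c[3]),ang(c[1]-c[2]),ang(c[0]-c[1])-90,[np.linalg.norm(c[i]-c[(i+1)%4]) for i in range(4)])
s=onz(ci,B([[60,102],[282,41],[407,467],[183,529]]),20)
print("screws",s.mean(0),ang(s[0]-s[3]),ang(s[1]-s[2]),ang(s[0]-s[1])-90)
p=onz(ci,B([[232,284]]),20);print("patch",p)
for n in("top","side"):
    ci=arm.camera_info(n);arm.get_image(n)
    for t in("red_plate_grip","fixture"):
        print(n,t,[(ci["world_from_camera"]@[*r["centre"],1])[:3].round(1) for r in arm.place_of(n,t)])
s=arm.read_state();print(s["clock"],s["position"])
from scipy.spatial.transform import Rotation as R
print(R.from_quat(s["ee_rot"]).as_matrix().round(3))
im=cv2.imread("pics/side0.png")
cv2.imwrite("pics/sa.png",cv2.resize(im[230:310,150:280],None,fx=6,fy=6,interpolation=cv2.INTER_CUBIC))
cv2.imwrite("pics/sb.png",cv2.resize(im[135:190,280:380],None,fx=8,fy=8,interpolation=cv2.INTER_CUBIC))
E
```

```text
plate corners ctr [511.23722397 247.25528981  12.        ] 13.690674414287761 13.790148267725197 12.734838711638403 [np.float64(79.70168822751498), np.float64(178.9655965092337), np.float64(80.0027378733941), np.float64(179.8165858951981)]
holes [[570.81174343 263.73892763   9.        ]
 [453.87816215 235.21044692   9.        ]] [512.34495279 249.47468728   9.        ] 13.710704684358747 120.36335257858721
fix corners [ 542.38823796 -258.05752691   18.        ] 14.184445336139598 13.793282667644714 15.176327642069623 [np.float64(110.92622257735744), np.float64(196.7706700551434), np.float64(109.56822716262198), np.float64(194.18650430340426)]
screws [ 543.05777737 -259.69122553   20.        ] 14.435743117390906 14.378480051564702 14.443064836310825
patch [[ 542.93289234 -259.56197578   20.        ]]
top red_plate_grip [array([ 294.5, -181.7,   34.7]), array([509.9, 246.7,  38.4]), array([233.3, 287.2,  36.3]), array([330.3,  79.6,  33. ])]
top fixture [array([ 542.2, -259.4,   -1.2])]
side red_plate_grip [array([230.1, 292. ,  33.4]), array([ 296. , -181.7,   34.5]), array([334.4,  82.1,  35.1]), array([512.8, 250.8,  34.7])]
side fixture [array([ 545.5, -260.5,   -2.6])]
1.2 [ 227.06210249 -582.28917862  231.34918943]
[[-0.932 -0.363  0.   ]
 [-0.363  0.932 -0.   ]
 [ 0.    -0.    -1.   ]]
```

View pics/sa.png

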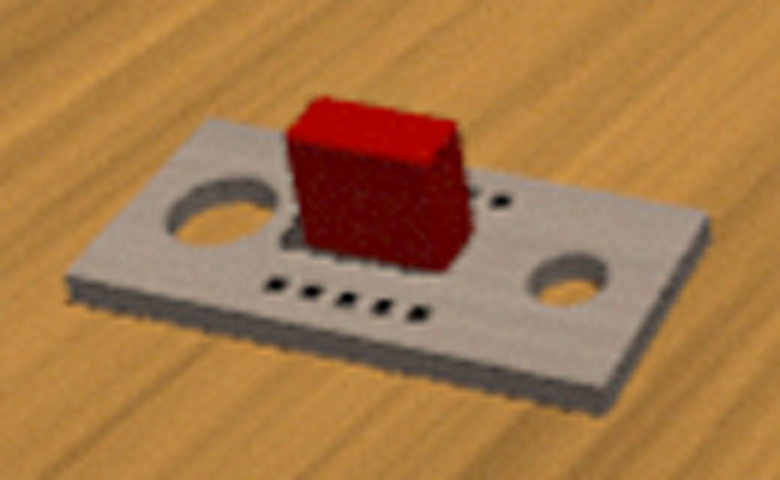

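View pics/sb.png

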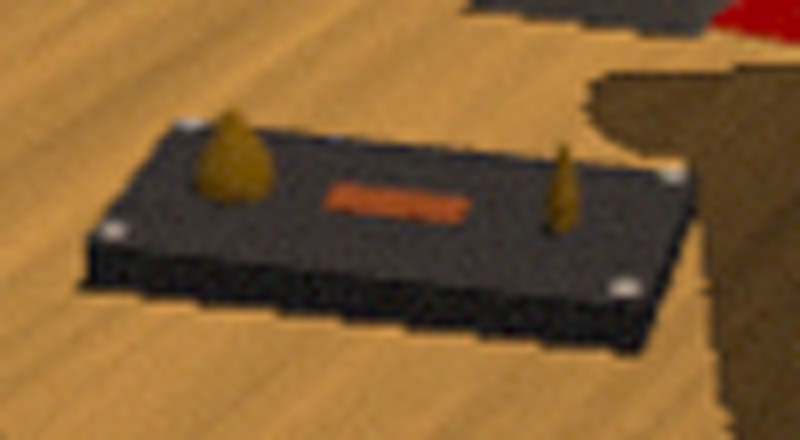

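Emit:
{"fn": "arm_command", "kwargs": {"commands": [0, 0, 0, 7.6, -0.0265, 0.0415, 0, 0, -0.0265, 0.0415, 0, 0, -0.0265, 0.0415, 0, 0, -0.0265, 0.0415, 0, 0], "jaw": 1}}

```text
clock: 1.7
position: [292.1, -396.4, 228.7]
ee_rot: [-0.112, 0.994, -0.0, -0.001]
contact_force: [1.2, 0.6, -0.6]
gripper_width: 85.3
```

Emit:
{"fn": "arm_command", "kwargs": {"commands": [-0.0265, 0.0415, 0, 0, -0.0265, 0.0415, 0, 0, -0.0265, 0.0415, 0, 0, -0.0265, 0.0415, 0, 0, -0.0265, 0.0415, 0, 0]}}

```text
clock: 2.2
position: [375.3, -160.3, 230.1]
ee_rot: [-0.111, 0.994, -0.001, 0.002]
contact_force: [1.4, -0.9, -0.0]
gripper_width: 85.9
```

Emit:
{"fn": "arm_command", "kwargs": {"commands": [-0.0265, 0.0415, 0, 0, -0.0265, 0.0415, 0, 0, -0.0265, 0.0415, 0, 0, -0.0265, 0.0415, 0, 0, -0.0265, 0.0415, 0, 0]}}

```text
clock: 2.7
position: [457.9, 76.0, 233.3]
ee_rot: [-0.112, 0.994, -0.001, 0.006]
contact_force: [1.0, -0.4, 0.4]
gripper_width: 85.6
```

Emit:
{"fn": "arm_command", "kwargs": {"commands": [-0.021, 0.036, 0, -0.8, -0.021, 0.036, 0, 0, -0.021, 0.036, 0, 0, -0.021, 0.036, 0, 0, -0.01, 0.018, 0, 0]}}

```text
clock: 3.2
position: [513.0, 267.3, 235.0]
ee_rot: [-0.122, 0.992, -0.0, 0.008]
contact_force: [0.4, -0.3, 0.2]
gripper_width: 85.5
```

```bash
cat > w.py <<'E'
from h import *
import sys
from scipy.spatial.transform import Rotation as R
s=arm.read_state();ci=arm.camera_info("wrist");im=arm.get_image("wrist");cv2.imwrite(f"pics/{sys.argv[1]}.png",im[:,:,::-1])
M=R.from_quat(s["ee_rot"]).as_matrix()
print(s["clock"],s["position"].round(1),s["contact_force"].round(1),s["gripper_width"]);print(M.round(3),"yaw of tool y-90:",np.degrees(np.arctan2(M[1,1],M[0,1]))-90)
for t in sys.argv[2:]:
    for r in arm.place_of("wrist",t): print(t,r["confidence"],(ci["world_from_camera"]@[*r["centre"],1])[:3].round(1))
E
python3 w.py w1 red_plate_grip
```

```text
3.2 [513.  267.3 235. ] [ 0.4 -0.3  0.2] 85.53853729156711
[[-0.97  -0.242  0.015]
 [-0.242  0.97   0.001]
 [-0.015 -0.002 -1.   ]] yaw of tool y-90: 14.031972483226895
red_plate_grip 0.97 [513.9 254.1  32.4]
```

View pics/w1.png

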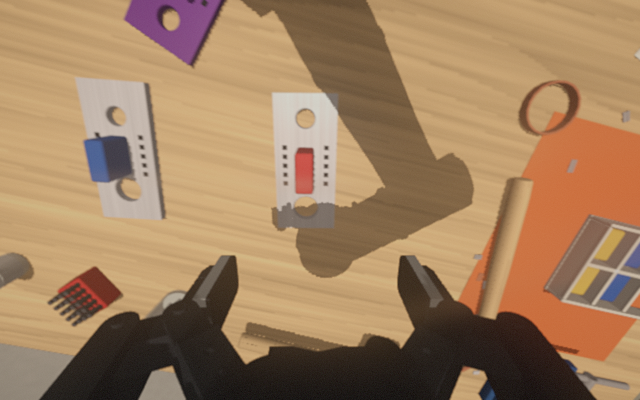

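The wrist view shows the red-grip aluminium plate centred at (305,160), aligned with the tool. I'll correct the offset, settle, and look again.

Emit:
{"fn": "arm_command", "kwargs": {"commands": [0.006, -0.016, 0, 0, 0, 0, 0.03, 0, 0, 0, 0.03, 0, 0, 0, 0, 0, 0, 0, 0, 0]}}

```text
clock: 3.8
position: [511.0, 243.4, 175.9]
ee_rot: [-0.121, 0.993, -0.0, 0.008]
contact_force: [0.3, -0.0, 0.8]
gripper_width: 85.2
```

```bash
python3 w.py w2 red_plate_grip; python3 - <<'E'
import cv2
im=cv2.imread("pics/w2.png");cv2.imwrite("pics/w2c.png",cv2.resize(im[40:290,200:420],None,fx=2.4,fy=2.4,interpolation=cv2.INTER_CUBIC))
E
```

```text
3.8 [511.  243.4 175.9] [ 0.3 -0.   0.8] 85.19992058389062
[[-0.97  -0.241  0.017]
 [-0.241  0.971  0.002]
 [-0.016 -0.002 -1.   ]] yaw of tool y-90: 13.928586720322471
red_plate_grip 0.91 [514.4 254.6  33.9]
```

View pics/w2c.png

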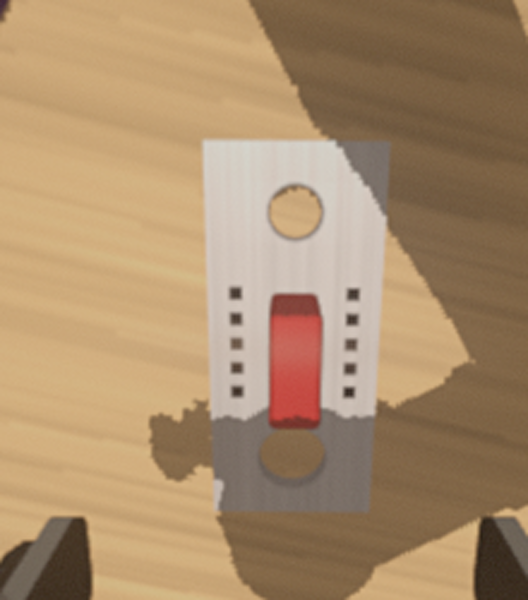

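```bash
python3 - <<'E'
from h import *
ci=arm.camera_info("wrist")
C=lambda p:(np.array(p,float)+.5)/2.4-.5+[200,40]
h=onz(ci,C([[292.5,455],[295.5,212]]),11);print(h,h.mean(0),np.degrees(np.arctan2(*(h[0]-h[1])[1::-1])),np.linalg.norm(h[0]-h[1]))
c=onz(ci,C([[203,140],[390,142],[370,511],[215,511]]),12);print(c,c.mean(0))
t=onz(ci,C([[269,316],[322,316],[319,419],[270,419]]),58);print(t,t.mean(0))
print(ci["world_from_camera"].round(3))
# TCP pixel offset
s=arm.read_state();print(s["position"],proj(ci,[s["position"]]))
c2=arm.camera_info("side")
im=cv2.imread("pics/side0.png")
print(onz(c2,[[150+(68+.5)/6,230+277/6],[150+212/6,230+119/6],[150+708/6,230+216/6],[150+604/6,230+388/6]],12).mean(0))
E
```

```text
[[568.85213064 263.97251714  11.        ]
 [453.54387934 236.21870787  11.        ]] [511.19800499 250.09561251  11.        ] 13.533233426681713 118.60129319345171
[[434.06826943 190.62788345  12.        ]
 [415.73938502 268.12217244  12.        ]
 [589.70833115 310.4948513   12.        ]
 [608.92532051 232.803192    12.        ]] [512.11032653 250.5120248   12.        ]
[[490.68460715 234.0019257   58.        ]
 [485.66669067 254.29783211  58.        ]
 [528.42923984 264.48196725  58.        ]
 [533.32992343 244.66518947  58.        ]] [509.52761527 249.36172864  58.        ]
[[-2.40000e-01  9.14000e-01  3.28000e-01  4.27474e+02]
 [ 9.71000e-01  2.26000e-01  8.10000e-02  2.23918e+02]
 [-0.00000e+00  3.38000e-01 -9.41000e-01  3.16818e+02]
 [ 0.00000e+00  0.00000e+00  0.00000e+00  1.00000e+00]]
[511.05215819 243.98895799 176.09810872] [[316.47535819 258.18285688]]
[508.80472936 249.89084431  12.        ]
```

Emit:
{"fn": "arm_command", "kwargs": {"commands": [0, 0.006, 0, 0, 0, 0, 0.04, 0, 0, 0, 0.04, 0, 0, 0, 0.04, 0, 0, 0, 0, 0]}}

```text
clock: 4.4
position: [517.7, 255.9, 62.5]
ee_rot: [-0.122, 0.992, 0.006, 0.018]
contact_force: [-0.9, -1.5, -0.8]
gripper_width: 85.5
```

```bash
python3 w.py w3
```

```text
4.4 [517.7 255.9  62.5] [-0.9 -1.5 -0.8] 85.51668686091587
[[-0.97  -0.242  0.033]
 [-0.242  0.97   0.015]
 [-0.036  0.007 -0.999]] yaw of tool y-90: 14.009975223464807
```

View pics/w3.png

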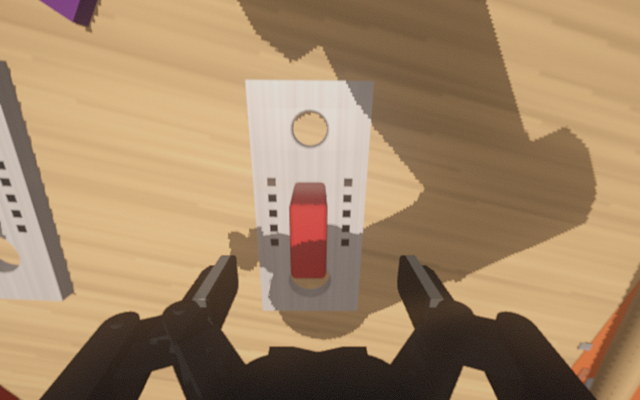

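The plate is at (309,195), between the fingers. The tilt has grown to about 2°, so I'll back up slowly and see whether that undoes it.

Emit:
{"fn": "arm_command", "kwargs": {"commands": [0.004, -0.006, -0.015, 0, 0, 0, -0.015, 0, 0, 0, -0.015, 0, 0, 0, -0.015, 0, 0, 0, 0, 0]}}

```text
clock: 4.95
position: [520.1, 252.5, 146.0]
ee_rot: [-0.124, 0.992, 0.013, 0.032]
contact_force: [-0.7, 0.9, 1.1]
gripper_width: 85.5
```

Emit:
{"fn": "arm_command", "kwargs": {"commands": [0, 0, 0, 0, 0, 0, 0, 0, 0, 0, 0, 0, 0, 0, 0, 0, 0, 0, 0, 0]}}

```text
clock: 5.45
position: [520.2, 252.4, 149.9]
ee_rot: [-0.124, 0.992, 0.014, 0.034]
contact_force: [-0.1, -0.9, -0.9]
gripper_width: 85.4
```

```bash
python3 w.py w4
```

```text
5.45 [520.2 252.4 149.9] [-0.1 -0.9 -0.9] 85.35043951675559
[[-0.967 -0.247  0.064]
 [-0.245  0.969  0.037]
 [-0.071  0.02  -0.997]] yaw of tool y-90: 14.304388965431272
```

Emit:
{"fn": "arm_command", "kwargs": {"commands": [0, 0, 0, 0, 0, 0, 0, 0, 0, 0, 0, 0, 0, 0, 0, 0, 0, 0, 0, 0]}}

```text
clock: 6.0
position: [519.9, 252.1, 148.2]
ee_rot: [-0.124, 0.992, 0.013, 0.033]
contact_force: [0.5, 0.0, -0.3]
gripper_width: 85.5
```

```bash
cat > st.py <<'E'
from bench import arm
import numpy as np
from scipy.spatial.transform import Rotation as R
s=arm.read_state();M=R.from_quat(s["ee_rot"]).as_matrix()
print(s["clock"],s["position"].round(1),"q",s["joints"].round(4),"v",s["joint_vel"].round(3),"tau",s["joint_efforts"].round(1));print("z",M[:,2].round(4),"yaw",round(np.degrees(np.arctan2(M[1,1],M[0,1]))-90,2),"F",s["contact_force"].round(1),"T",s["wrist_torque"].round(2),s["gripper_width"].round(1))
E
python3 st.py
```

```text
6.0 [519.9 252.1 148.2] q [ 0.7402  0.3457 -0.2874  0.0206 -0.869  -2.0749] v [-0.     0.002 -0.     0.001  0.001  0.001] tau [ -0.  -34.9  16.5   3.7   0.1   0. ]Traceback (most recent call last):
  File "st.py", line 5, in <module>
    print(s["clock"],s["position"].round(1),"q",s["joints"].round(4),"v",s["joint_vel"].round(3),"tau",s["joint_efforts"].round(1));print("z",M[:,2].round(4),"yaw",round(np.degrees(np.arctan2(M[1,1],M[0,1]))-90,2),"F",s["contact_force"].round(1),"T",s["wrist_torque"].round(2),s["gripper_width"].round(1))
                                                                                                                                                                                                                                                                                     ^^^^^^^^^^^^^^^^^^^^^^^^
AttributeError: 'float' object has no attribute 'round'
```

Emit:
{"fn": "arm_command", "kwargs": {"commands": [0, 0, 0, 0, 0, 0, 0, 0, 0, 0, 0, 0, 0, 0, 0, 0, 0, 0, 0.03, 0]}}

```text
clock: 6.5
position: [524.4, 255.2, 122.3]
ee_rot: [-0.125, 0.991, 0.016, 0.037]
contact_force: [0.8, 0.4, 0.3]
gripper_width: 85.6
```

```bash
sed -i 's/,s\["gripper_width"\].round(1)/,round(s["gripper_width"],1)/' st.py; python3 st.py; for i in 1 2 3 4; do python3 -c "
from bench import arm
arm.get_image('wrist')"; python3 st.py; done
```

```text
6.5 [524.4 255.2 122.3] q [ 0.7394  0.3787 -0.3137  0.0236 -0.7993 -2.0759] v [-0.008  0.419 -0.362 -0.018  0.715 -0.011] tau [ -0.2 -38.5  15.9   3.4  -0.6   0. ]
z [ 0.0698  0.0407 -0.9967] yaw 14.38 F [0.8 0.4 0.3] T [ 0.03  0.1  -0.06] 85.6
6.55 [520.3 252.5 114.5] q [ 0.7393  0.3868 -0.3224  0.02   -0.7969 -2.0759] v [-0.     0.009 -0.042 -0.033 -0.142  0.001] tau [  0.5 -47.9  21.7   5.2   0.5   0. ]
z [ 0.0576  0.0331 -0.9978] yaw 14.23 F [-1.5 -0.4 -3.6] T [-0.19  0.31 -0.01] 85.5
6.6 [519.7 251.7 115.2] q [ 0.7392  0.3857 -0.3217  0.0203 -0.8016 -2.0759] v [-0.002 -0.031  0.041  0.027 -0.045 -0.   ] tau [  0.2 -36.9  16.8   3.7   0.5  -0. ]
z [ 0.0555  0.0308 -0.998 ] yaw 14.23 F [-1.4  0.3  0. ] T [-0.06  0.26  0.01] 85.3
6.65 [520.7 252.3 116.9] q [ 0.7393  0.3843 -0.3196  0.0216 -0.8025 -2.0759] v [ 0.002 -0.027  0.041  0.022 -0.002 -0.   ] tau [  0.  -35.2  15.2   3.3   0.2  -0. ]
z [ 0.0581  0.032  -0.9978] yaw 14.28 F [ 0.1 -0.   1.4] T [-0.08  0.15  0.01] 85.3
6.7 [521.6 253.  118.2] q [ 0.7393  0.3831 -0.3179  0.0223 -0.8024 -2.0759] v [ 0.    -0.022  0.027  0.01   0.004  0.001] tau [ -0.  -35.   15.1   3.3   0.1  -0. ]
z [ 0.0606  0.0336 -0.9976] yaw 14.31 F [0.8 0.3 0.4] T [-0.09  0.09 -0.01] 85.5
```

Emit:
{"fn": "arm_command", "kwargs": {"commands": [0, 0, 0, 0, 0, 0, 0, 0, 0, 0, 0, 0, 0, 0, 0, 0, 0, 0, -0.045, 0]}}

```text
clock: 7.2
position: [517.2, 250.3, 161.7]
ee_rot: [-0.124, 0.992, 0.011, 0.029]
contact_force: [0.3, 0.0, -0.6]
gripper_width: 85.3
```

```bash
python3 st.py; for i in 1 2 3 4; do python3 -c "
from bench import arm
arm.get_image('wrist')"; python3 st.py; done
```

```text
7.2 [517.2 250.3 161.7] q [ 0.7408  0.3302 -0.2715  0.0193 -0.909  -2.0743] v [ 0.016 -0.612  0.57   0.027 -1.066  0.016] tau [ -0.2 -32.5  15.8   3.7   1.1  -0. ]
z [ 0.0547  0.0294 -0.9981] yaw 14.28 F [ 0.3  0.  -0.6] T [-0.02  0.09 -0.05] 85.3
7.25 [522.7 253.6 174.1] q [ 0.7409  0.3181 -0.258   0.025  -0.9133 -2.0742] v [-0.003 -0.019  0.058  0.047  0.19  -0.004] tau [ -0.4 -15.4   7.5   0.9  -0.4   0. ]
z [ 0.0735  0.0403 -0.9965] yaw 14.48 F [1.5 1.7 7.4] T [ 0.06 -0.15  0.01] 85.3
7.3 [523.4 254.5 173.2] q [ 0.7409  0.3191 -0.2591  0.0245 -0.9074 -2.0743] v [-0.     0.035 -0.059 -0.041  0.053  0.001] tau [ -0.2 -33.2  15.9   3.5  -0.3   0. ]
z [ 0.0759  0.0433 -0.9962] yaw 14.48 F [-0.1  1.   0.8] T [-0.01  0.04 -0.03] 85.3
7.35 [522.  253.8 170.7] q [ 0.7409  0.321  -0.2623  0.0226 -0.9063 -2.0743] v [-0.001  0.034 -0.057 -0.031  0.007  0.001] tau [ -0.  -35.1  17.8   4.    0.1   0. ]
z [ 0.072   0.0417 -0.9965] yaw 14.41 F [ 0.1 -0.2 -1.2] T [-0.09  0.16 -0.03] 85.3
7.4 [520.9 253.1 168.7] q [ 0.7408  0.3226 -0.2647  0.0216 -0.9061 -2.0743] v [ 0.001  0.029 -0.041 -0.012 -0.001 -0.002] tau [  0.  -35.4  17.9   4.    0.2   0. ]
z [ 0.0685  0.0397 -0.9969] yaw 14.37 F [ 0.2 -0.6 -0.2] T [-0.13  0.12 -0.04] 85.4
```

```bash
cat > go.py <<'E'
import sys
from bench import arm
import numpy as np
from scipy.spatial.transform import Rotation as R
n=int(sys.argv[5]) if len(sys.argv)>5 else 0
for _ in range(n): arm.get_image("wrist")
exec(open("st.py").read())
g=np.array([float(v) for v in sys.argv[1:4]]); p=s["position"]
print("tool delta mm",(M.T@(g-p)).round(1),"roll for plate yaw",round((np.degrees(np.arctan2(M[1,1],M[0,1]))-90)-float(sys.argv[4]),2))
E
python3 go.py 512.8 250.5 20 13.6
```

```text
7.4 [520.9 253.1 168.7] q [ 0.7408  0.3226 -0.2647  0.0216 -0.9061 -2.0743] v [ 0.001  0.029 -0.041 -0.012 -0.001 -0.002] tau [  0.  -35.4  17.9   4.    0.2   0. ]
z [ 0.0685  0.0397 -0.9969] yaw 14.37 F [ 0.2 -0.6 -0.2] T [-0.13  0.12 -0.04] 85.4
tool delta mm [ 19.8  -3.7 147.6] roll for plate yaw 0.77
```

Emit:
{"fn": "arm_command", "kwargs": {"commands": [0, 0, 0, 0, 0, 0, 0, 0, 0, 0, 0, 0, 0, 0, 0, 0, 0.013, -0.003, 0.047, 0.7]}}

```text
clock: 7.9
position: [515.8, 251.4, 123.8]
ee_rot: [-0.119, 0.992, 0.018, 0.041]
contact_force: [1.5, 1.5, -0.8]
gripper_width: 85.1
```

```bash
python3 go.py 512.8 250.5 20 13.6 2
```

```text
8.0 [506.1 244.2 112.5] q [ 0.7461  0.3674 -0.3604  0.0207 -0.7847 -2.0957] v [-0.003 -0.037  0.111  0.057 -0.062  0.013] tau [  0.4 -36.4  17.1   3.8   0.7  -0.1]
z [ 0.0528  0.0289 -0.9982] yaw 13.51 F [-1.2 -0.5 -0.5] T [-0.23  0.22  0.01] 85.1
tool delta mm [-2.6  3.1 92.9] roll for plate yaw -0.09
```

Emit:
{"fn": "arm_command", "kwargs": {"commands": [0, 0, 0, 0, 0, 0, 0, 0, 0, 0, 0, 0, 0, 0, 0, 0, 0.004, 0, 0.047, 0]}}

```text
clock: 8.5
position: [513.9, 251.2, 76.4]
ee_rot: [-0.12, 0.992, 0.017, 0.039]
contact_force: [1.1, 0.4, -0.3]
gripper_width: 85.5
```

```bash
python3 go.py 512.8 250.5 20 13.6 2
```

```text
8.6 [505.5 244.8  65.8] q [ 0.7481  0.4304 -0.408   0.0249 -0.6774 -2.1014] v [-0.002 -0.045  0.052  0.034 -0.07   0.004] tau [  0.3 -37.3  15.5   3.5   0.7  -0. ]
z [ 0.0511  0.0261 -0.9984] yaw 13.57 F [-0.8 -1.4 -0.8] T [-0.17  0.21 -0.05] 85.6
tool delta mm [-5.8  3.2 46.2] roll for plate yaw -0.03
```

Emit:
{"fn": "arm_command", "kwargs": {"commands": [0, 0, 0, 0, 0, 0, 0, 0, 0, 0, 0, 0, 0, 0, 0, 0, -0.003, 0.003, 0.026, 0]}}

```text
clock: 9.1
position: [514.4, 252.9, 49.3]
ee_rot: [-0.119, 0.992, 0.014, 0.034]
contact_force: [1.0, -0.9, 0.3]
gripper_width: 85.2
```

```bash
python3 go.py 512.8 250.5 20 13.6 2
```

```text
9.2 [511.  250.3  43.8] q [ 0.7492  0.4706 -0.4129  0.0286 -0.6292 -2.1048] v [-0.003 -0.03   0.01   0.01  -0.04   0.002] tau [  0.1 -37.9  13.9   3.1   0.4  -0. ]
z [ 0.0541  0.0273 -0.9982] yaw 13.65 F [-0.6 -0.6 -0.3] T [-0.13  0.2   0.04] 85.2
tool delta mm [-0.4 -0.5 23.9] roll for plate yaw 0.05
```

Emit:
{"fn": "arm_command", "kwargs": {"commands": [0, 0, 0, 0, 0, 0, 0, 0, 0, 0, 0, 0, 0, 0, 0, 0, 0, 0, 0.022, 0]}}

```text
clock: 9.7
position: [515.2, 253.2, 27.9]
ee_rot: [-0.119, 0.992, 0.013, 0.033]
contact_force: [1.0, 0.2, -0.8]
gripper_width: 85.7
```

```bash
python3 go.py 512.8 250.5 20 13.6 2; python3 w.py w5
```

```text
9.8 [511.8 250.4  23.3] q [ 0.7483  0.5028 -0.427   0.0306 -0.5838 -2.1064] v [-0.001 -0.023  0.019  0.012 -0.034 -0.   ] tau [  0.1 -38.8  13.1   2.9   0.4  -0. ]
z [ 0.0535  0.0266 -0.9982] yaw 13.64 F [-1.2  0.5  0.2] T [-0.13  0.18  0.05] 85.5
tool delta mm [-0.8 -0.1  3.3] roll for plate yaw 0.04
9.8 [511.8 250.4  23.3] [-1.2  0.5  0.2] 85.47346055209134
[[-0.97  -0.236  0.053]
 [-0.235  0.972  0.027]
 [-0.058  0.013 -0.998]] yaw of tool y-90: 13.641514089924826
```

View pics/w5.png

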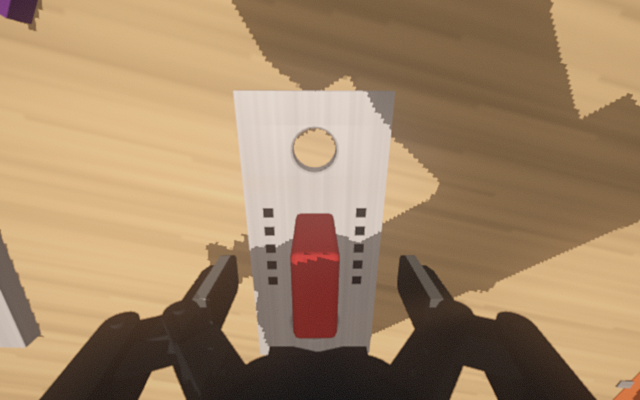

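The bar runs (292–340, 215–338), centred between the fingers. Closing the jaws now.

Emit:
{"fn": "arm_command", "kwargs": {"commands": [0, 0, 0.002, 0, 0, 0, 0, 0, 0, 0, 0, 0, 0, 0, 0, 0, 0, 0, 0, 0], "jaw": 0}}

```text
clock: 10.35
position: [513.6, 251.4, 25.1]
ee_rot: [-0.119, 0.992, 0.011, 0.03]
contact_force: [0.5, -1.0, 1.3]
gripper_width: 21.1
```

Emit:
{"fn": "arm_command", "kwargs": {"commands": [0, 0, 0, 0, 0, 0, 0, 0, 0, 0, 0, 0, 0, 0, 0, 0, 0, 0, 0, 0]}}

```text
clock: 10.85
position: [513.6, 251.4, 25.1]
ee_rot: [-0.119, 0.992, 0.011, 0.03]
contact_force: [1.1, 0.2, 0.9]
gripper_width: 21.4
```

```bash
python3 st.py
```

```text
10.85 [513.6 251.4  25.1] q [ 0.7481  0.5009 -0.425   0.0328 -0.583  -2.1064] v [-0.     0.002 -0.001  0.002  0.    -0.   ] tau [  0.2 -38.5  12.5   2.6   0.2   0. ]
z [ 0.0578  0.029  -0.9979] yaw 13.74 F [1.1 0.2 0.9] T [-0.32  0.04  0.02] 21.4
```

Emit:
{"fn": "arm_command", "kwargs": {"commands": [0, 0, -0.01, 0, 0, 0, 0, 0, 0, 0, 0, 0, 0, 0, 0, 0, 0, 0, -0.045, 0]}}

```text
clock: 11.35
position: [504.2, 245.3, 72.2]
ee_rot: [-0.117, 0.993, 0.006, 0.021]
contact_force: [0.4, -0.7, -4.7]
gripper_width: 21.1
```

```bash
cat > pl.py <<'E'
import sys
from bench import arm
import numpy as np
from scipy.spatial.transform import Rotation as R
n=int(sys.argv[1]) if len(sys.argv)>1 else 0
for _ in range(n): arm.get_image("wrist")
T0=np.eye(4)
# grasp reference
Mz=None
q=np.array([-.119,.992,.011,.030]);
T0[:3,:3]=R.from_quat(q/np.linalg.norm(q)).as_matrix();T0[:3,3]=[513.6,251.4,25.1]
P0=np.eye(4);P0[:3,:3]=R.from_euler("z",13.6,degrees=True).as_matrix();P0[:3,3]=[511.5,249.8,35]
X=np.linalg.inv(T0)@P0
s=arm.read_state();M=R.from_quat(s["ee_rot"]).as_matrix();T=np.eye(4);T[:3,:3]=M;T[:3,3]=s["position"]
P=T@X
e=R.from_matrix(P[:3,:3]).as_euler("ZYX",degrees=True)
print("clk",s["clock"],"tcp",s["position"].round(1),"plate",P[:3,3].round(1),"yaw,pitch,roll",e.round(2),"under z",round(P[2,3]-35,1),"F",s["contact_force"].round(1),"T",s["wrist_torque"].round(2),"w",round(s["gripper_width"],1))
G=np.array([543,-259.6,0]) if len(sys.argv)<5 else np.array([float(v) for v in sys.argv[2:5]])
d=G-P[:3,3]
d2=d.copy();d2[2]=0
print("world d",d.round(1),"tool horizontal",(M.T@d2).round(1),"tool per 10mm up",(M.T@[0,0,10]).round(2),"roll",round(e[0]-14.4,2))
E
python3 pl.py 2
```

```text
clk 11.45 tcp [511.4 250.8  83.2] plate [509.2 249.2  93.1] yaw,pitch,roll [13.62 -0.28  0.12] under z 58.1 F [ 1.7  1.5 -2.9] T [ 0.22 -0.18 -0.05] w 21.4
world d [  33.8 -508.8  -93.1] tool horizontal [  87.2 -502.2  -14.3] tool per 10mm up [-0.67  0.17 -9.98] roll -0.78
```

Emit:
{"fn": "arm_command", "kwargs": {"commands": [0, 0, 0, 0, 0, 0, 0, 0, 0, 0, 0, 0, 0, 0, 0, 0, -0.002, 0, -0.042, 0]}}

```text
clock: 11.95
position: [504.5, 245.4, 116.4]
ee_rot: [-0.118, 0.993, 0.007, 0.022]
contact_force: [-0.4, 0.1, -5.0]
gripper_width: 20.9
```

```bash
python3 pl.py 3
```

```text
clk 12.1 tcp [510.3 249.8 125. ] plate [508.2 248.2 134.9] yaw,pitch,roll [13.56 -0.29  0.19] under z 99.9 F [-0.1 -0.3 -5. ] T [-0.08  0.17  0.04] w 21.1
world d [  34.8 -507.8 -134.9] tool horizontal [  85.3 -501.6  -14.8] tool per 10mm up [-0.67  0.18 -9.98] roll -0.84
```

Emit:
{"fn": "arm_command", "kwargs": {"commands": [0.003, -0.02, 0, 0, 0.007, -0.04, -0.001, 0, 0.007, -0.04, -0.001, 0, 0.007, -0.04, -0.001, 0, 0.003, -0.02, -0.001, 0]}}

```text
clock: 12.6
position: [517.5, 84.5, 117.0]
ee_rot: [-0.121, 0.992, 0.012, 0.026]
contact_force: [-0.1, -0.3, -3.9]
gripper_width: 21.0
```

```bash
python3 pl.py 3
```

```text
clk 12.75 tcp [518.4  86.  117.4] plate [516.4  84.4 127.3] yaw,pitch,roll [13.8   0.28  0.18] under z 92.3 F [ 0.2 -0.3 -4.1] T [-0.06  0.15  0.  ] w 20.8
world d [  26.6 -344.  -127.3] tool horizontal [  56.4 -340.2   -9.3] tool per 10mm up [-0.57  0.18 -9.98] roll -0.6
```

Emit:
{"fn": "arm_command", "kwargs": {"commands": [0.003, -0.02, -0.002, 0, 0.007, -0.042, -0.002, 0, 0.007, -0.042, -0.002, 0, 0.007, -0.042, -0.002, 0, 0.003, -0.02, -0.002, 0]}}

```text
clock: 13.25
position: [532.8, -80.1, 118.9]
ee_rot: [-0.126, 0.992, 0.013, 0.025]
contact_force: [-0.3, 0.3, -3.5]
gripper_width: 21.1
```

```bash
python3 pl.py 3
```

```text
clk 13.4 tcp [532.9 -78.7 119. ] plate [530.9 -80.4 128.9] yaw,pitch,roll [14.43  0.45  0.28] under z 93.9 F [ 0.4  0.6 -5.3] T [ 0.02  0.17 -0.02] w 21.3
world d [  12.1 -179.2 -128.9] tool horizontal [  33.  -176.5   -5.3] tool per 10mm up [-0.54  0.2  -9.98] roll 0.03
```

Emit:
{"fn": "arm_command", "kwargs": {"commands": [0.003, -0.02, -0.002, 0, 0.007, -0.042, -0.002, 0, 0.007, -0.042, -0.002, 0, 0.006, -0.036, -0.002, 0, 0.003, -0.016, -0.002, 0]}}

```text
clock: 13.9
position: [549.5, -230.5, 121.4]
ee_rot: [-0.134, 0.991, 0.015, 0.024]
contact_force: [-0.1, 1.2, -3.8]
gripper_width: 21.2
```

```bash
python3 pl.py 3
```

```text
clk 14.05 tcp [ 549.  -229.   121.3] plate [ 547.  -230.7  131.2] yaw,pitch,roll [15.32  0.6   0.49] under z 96.2 F [ 0.1 -0.7 -4.5] T [-0.06  0.15  0.01] w 21.1
world d [  -4.   -28.9 -131.2] tool horizontal [ 11.5 -26.8  -1.2] tool per 10mm up [-0.52  0.23 -9.98] roll 0.92
```

Emit:
{"fn": "arm_command", "kwargs": {"commands": [0, 0, 0, 0, 0, 0, 0, 0, 0, 0, 0, 0, 0, 0, 0, 0, 0.012, -0.027, 0, 0.9]}}

```text
clock: 14.55
position: [545.7, -249.8, 119.6]
ee_rot: [-0.131, 0.991, 0.016, 0.023]
contact_force: [0.2, -0.9, -5.1]
gripper_width: 20.9
```

```bash
python3 pl.py 3; python3 - <<'E'
from h import *
for n in("wrist","side","top"):
    cv2.imwrite(f"pics/{n}6.png",arm.get_image(n)[:,:,::-1])
im=cv2.imread("pics/side6.png");cv2.imwrite("pics/side6c.png",cv2.resize(im[80:200,260:400],None,fx=5,fy=5,interpolation=cv2.INTER_CUBIC))
E
python3 pl.py
```

```text
clk 14.7 tcp [ 544.7 -253.   119.1] plate [ 542.8 -254.7  129. ] yaw,pitch,roll [14.73  0.72  0.65] under z 94.0 F [ 0.4  0.9 -3.3] T [-0.07  0.05  0.  ] w 21.3
world d [   0.2   -4.9 -129. ] tool horizontal [ 1.  -4.8 -0.2] tool per 10mm up [-0.5   0.26 -9.98] roll 0.33
clk 14.85 tcp [ 544.8 -252.   119.2] plate [ 542.9 -253.7  129.1] yaw,pitch,roll [14.81  0.72  0.66] under z 94.1 F [ 0.2  0.2 -4.6] T [-0.07  0.13  0.03] w 21.2
world d [ 1.000e-01 -5.900e+00 -1.291e+02] tool horizontal [ 1.4 -5.7 -0.2] tool per 10mm up [-0.5   0.26 -9.98] roll 0.41
```

View pics/wrist6.png

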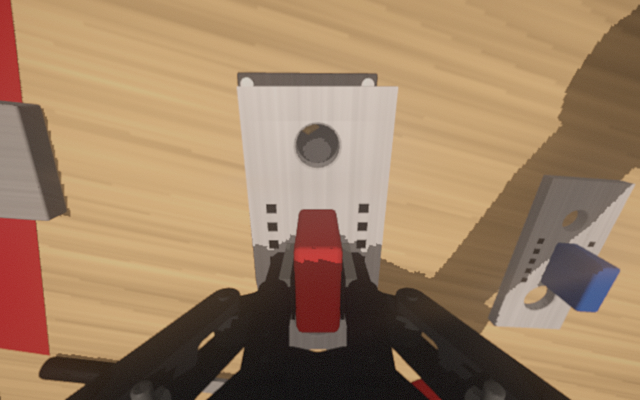

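View pics/side6c.png

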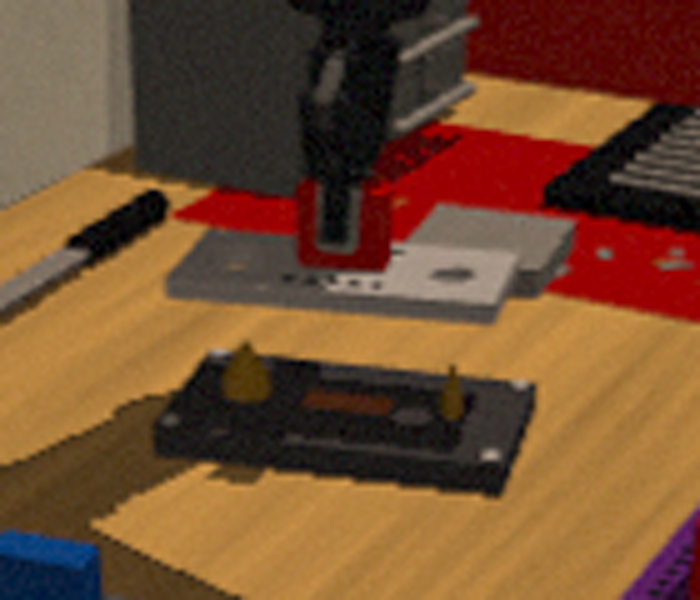

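View pics/top6.png

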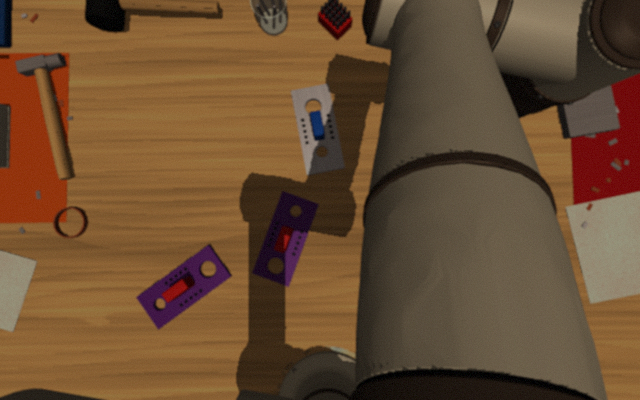

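The wrist view shows the plate flat above the fixture. The small hole is at (317,145), with the diamond pin's brass visible at its upper-left, about (312,128). The side view confirms the plate is above both pins. Next: correct the offset and start down.

Emit:
{"fn": "arm_command", "kwargs": {"commands": [0, 0, 0, 0, 0, 0, 0, 0, 0, 0, 0, 0, 0, 0, 0, 0, 0.003, -0.007, 0.025, 0.4]}}

```text
clock: 15.35
position: [548.4, -257.5, 97.9]
ee_rot: [-0.128, 0.991, 0.014, 0.027]
contact_force: [1.2, -0.7, -3.5]
gripper_width: 21.1
```

```bash
python3 pl.py 4; python3 w.py w7 fixture; python3 - <<'E'
import cv2
im=cv2.imread("pics/w7.png");cv2.imwrite("pics/w7c.png",cv2.resize(im[60:180,230:410],None,fx=4,fy=4,interpolation=cv2.INTER_CUBIC))
E
```

```text
clk 15.55 tcp [ 544.7 -257.    93.8] plate [ 542.8 -258.7  103.8] yaw,pitch,roll [14.54  0.8   0.72] under z 68.8 F [ 0.8  0.7 -3.4] T [-0.15  0.03  0.05] w 20.7
world d [   0.2   -0.9 -103.8] tool horizontal [ 0.  -0.9 -0. ] tool per 10mm up [-0.48  0.27 -9.98] roll 0.14
15.55 [ 544.7 -257.    93.8] [ 0.8  0.7 -3.4] 20.722923868905863
[[-0.967 -0.252  0.04 ]
 [-0.251  0.967  0.039]
 [-0.048  0.027 -0.998]] yaw of tool y-90: 14.622785462519474
fixture 0.7 [ 546.3 -255.4  100.3]
```

View pics/w7c.png

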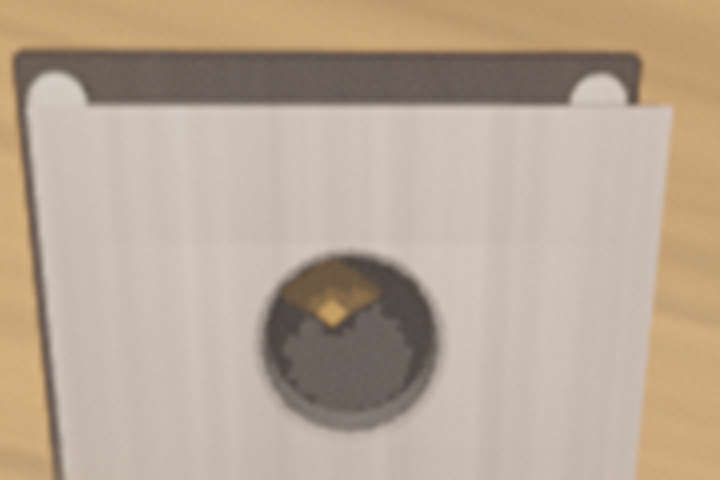

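```bash
python3 - <<'E'
from h import *
ci=arm.camera_info("wrist")
C=lambda p:(np.array(p,float)+.5)/4-.5+[230,60]
tip=onz(ci,C([[333,308]]),50)[0]; hole=onz(ci,C([[351,338]]),68.8+12+.8)[0]
a=np.radians(14.4);u=np.array([np.cos(a),np.sin(a)]);v=np.array([-u[1],u[0]])
print("tip",tip,"expected",np.array([543,-259.6])-60*u,"hole",hole,"exp",np.array([542.8,-258.7])-60*u)
d=(tip-hole)[:2];print("tip-hole along x,y of fixture",d@u,d@v)
s=onz(ci,C([[57,96],[600,97]]),20);print("screws",s)
E
python3 pl.py
```

```text
tip [ 485.98112632 -273.98673422   50.        ] expected [ 484.88501033 -274.52139323] hole [ 484.54315831 -272.24061625   81.6       ] exp [ 484.68501033 -273.62139323]
tip-hole along x,y of fixture 0.9585497197949041 -2.048868565254497
screws [[ 467.12780329 -327.96653285   20.        ]
 [ 443.24773965 -235.94026612   20.        ]]
clk 15.65 tcp [ 545.8 -257.1   95.1] plate [ 543.9 -258.9  105. ] yaw,pitch,roll [14.56  0.64  0.63] under z 70.0 F [ 0.2 -0.2 -3.9] T [-0.15  0.15  0.  ] w 21.3
world d [  -0.9   -0.7 -105. ] tool horizontal [ 1.  -0.5 -0.1] tool per 10mm up [-0.51  0.26 -9.98] roll 0.16
```

Emit:
{"fn": "arm_command", "kwargs": {"commands": [0, 0, 0, 0, 0, 0, 0, 0, 0, 0, 0, 0, 0, 0, 0, 0, 0.001, -0.002, 0.017, 0.2]}}

```text
clock: 16.15
position: [550.0, -259.3, 83.8]
ee_rot: [-0.127, 0.991, 0.013, 0.029]
contact_force: [1.1, -1.1, -4.2]
gripper_width: 21.0
```

```bash
python3 pl.py 4; python3 w.py w8;  python3 - <<'E'
from h import *
im=cv2.imread("pics/w8.png");cv2.imwrite("pics/w8c.png",cv2.resize(im[60:180,230:410],None,fx=4,fy=4,interpolation=cv2.INTER_CUBIC))
im=arm.get_image("side")[:,:,::-1]
cv2.imwrite("pics/side8c.png",cv2.resize(im[90:200,270:400],None,fx=6,fy=5,interpolation=cv2.INTER_CUBIC))
E
```

```text
clk 16.35 tcp [ 547.4 -258.7   80.9] plate [ 545.5 -260.4   90.8] yaw,pitch,roll [14.43  0.46  0.51] under z 55.8 F [ 0.1  1.  -4.4] T [-0.12  0.06  0.06] w 21.5
world d [ -2.5   0.8 -90.8] tool horizontal [ 2.2  1.4 -0.1] tool per 10mm up [-0.54  0.24 -9.98] roll 0.03
16.35 [ 547.4 -258.7   80.9] [ 0.1  1.  -4.4] 21.537335308230112
[[-0.967 -0.251  0.047]
 [-0.249  0.968  0.036]
 [-0.054  0.024 -0.998]] yaw of tool y-90: 14.523702136070057
```

View pics/w8c.png

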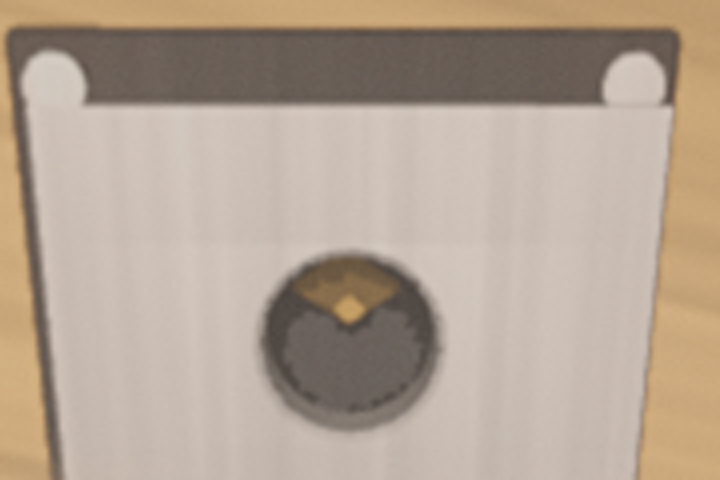

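View pics/side8c.png

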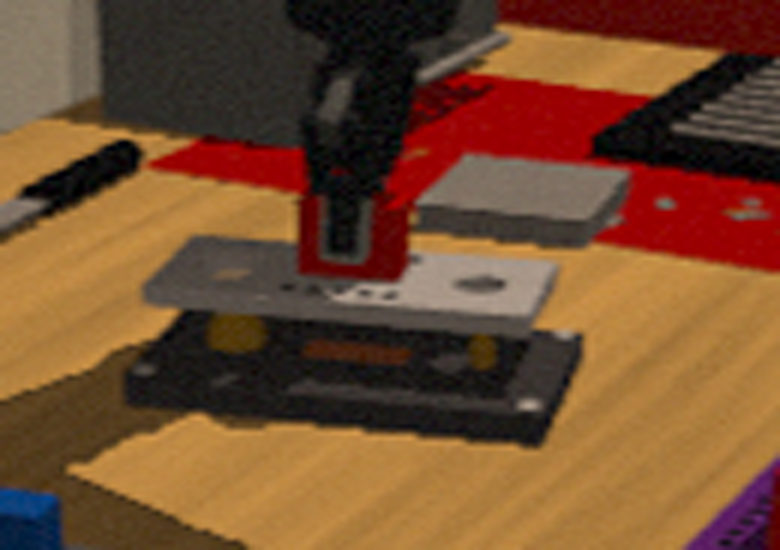

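```bash
python3 - <<'E'
from h import *
ci=arm.camera_info("wrist")
C=lambda p:(np.array(p,float)+.5)/4-.5+[230,60]
tip=onz(ci,C([[350,308]]),50)[0]; hole=onz(ci,C([[351,338]]),55.8+12.5)[0]
a=np.radians(14.4);u=np.array([np.cos(a),np.sin(a)]);v=np.array([-u[1],u[0]])
d=(tip-hole)[:2];print(tip,hole,d@u,d@v)
E
python3 pl.py
```

```text
[ 485.79025975 -273.87660985   50.        ] [ 486.84456465 -273.89780999   68.3       ] -1.015909717680673 0.2827290659755266
clk 16.45 tcp [ 548.2 -258.9   81.7] plate [ 546.2 -260.6   91.6] yaw,pitch,roll [14.44  0.35  0.45] under z 56.6 F [ 0.2 -0.  -4.3] T [-0.07  0.17 -0.02] w 21.1
world d [ -3.2   1.  -91.6] tool horizontal [ 2.8  1.8 -0.1] tool per 10mm up [-0.56  0.22 -9.98] roll 0.04
```

Emit:
{"fn": "arm_command", "kwargs": {"commands": [0, 0, 0, 0, 0, 0, 0, 0, 0, 0, 0, 0, 0, 0, 0, 0, 0.003, 0, 0.015, 0]}}

```text
clock: 16.95
position: [549.3, -260.0, 70.7]
ee_rot: [-0.127, 0.991, 0.013, 0.031]
contact_force: [1.3, -0.0, -4.1]
gripper_width: 21.3
```

```bash
python3 pl.py 4; python3 w.py w9;  python3 - <<'E'
from h import *
im=cv2.imread("pics/w9.png");cv2.imwrite("pics/w9c.png",cv2.resize(im[60:180,230:410],None,fx=4,fy=4,interpolation=cv2.INTER_CUBIC))
E
```

```text
clk 17.15 tcp [ 546.8 -259.4   68.3] plate [ 544.8 -261.    78.2] yaw,pitch,roll [14.47  0.25  0.36] under z 43.2 F [ 0.1 -0.2 -4.3] T [-0.1   0.11 -0.02] w 21.4
world d [ -1.8   1.4 -78.2] tool horizontal [ 1.4  1.8 -0. ] tool per 10mm up [-0.58  0.21 -9.98] roll 0.07
17.15 [ 546.8 -259.4   68.3] [ 0.1 -0.2 -4.3] 21.443319929793113
[[-0.967 -0.252  0.051]
 [-0.25   0.968  0.035]
 [-0.058  0.021 -0.998]] yaw of tool y-90: 14.573136321683933
```

View pics/w9c.png

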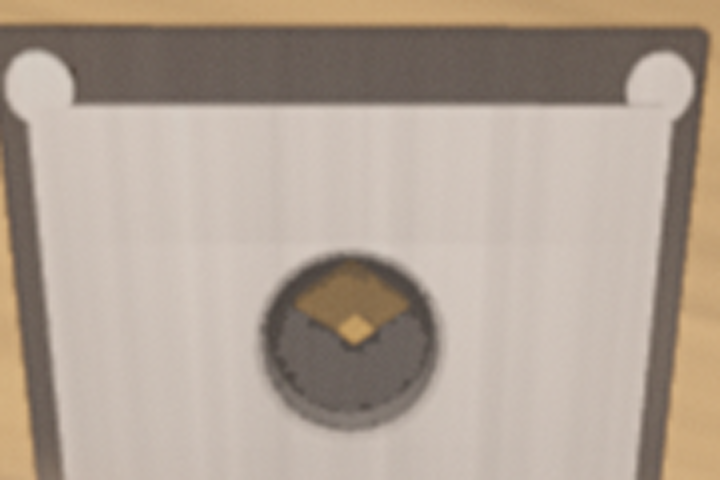

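The diamond tip at (354,328) is close to the hole centre (351,338), so alignment is good. Going down further.

Emit:
{"fn": "arm_command", "kwargs": {"commands": [0, 0, 0, 0, 0, 0, 0, 0, 0, 0, 0, 0, 0, 0, 0, 0, 0.001, 0.001, 0.014, 0]}}

```text
clock: 17.7
position: [550.3, -259.3, 58.8]
ee_rot: [-0.127, 0.991, 0.012, 0.032]
contact_force: [1.2, 0.4, -3.6]
gripper_width: 21.3
```

```bash
python3 pl.py 4; python3 w.py w10;  python3 - <<'E'
from h import *
im=cv2.imread("pics/w10.png");cv2.imwrite("pics/w10c.png",cv2.resize(im[60:180,230:410],None,fx=4,fy=4,interpolation=cv2.INTER_CUBIC))
E
```

```text
clk 17.9 tcp [ 548.1 -258.7   56.6] plate [ 546.  -260.3   66.5] yaw,pitch,roll [14.52  0.06  0.22] under z 31.5 F [-0.5 -0.1 -3.5] T [-0.11  0.16  0.08] w 21.1
world d [ -3.    0.7 -66.5] tool horizontal [ 2.8  1.5 -0.1] tool per 10mm up [-0.61  0.19 -9.98] roll 0.12
17.9 [ 548.1 -258.7   56.6] [-0.5 -0.1 -3.5] 21.063737200319757
[[-0.966 -0.252  0.055]
 [-0.251  0.967  0.033]
 [-0.061  0.019 -0.998]] yaw of tool y-90: 14.622524119164098
```

View pics/w10c.png

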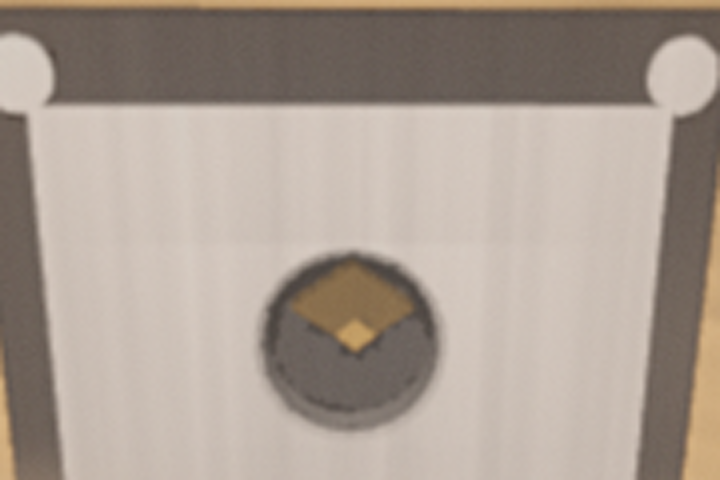

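```bash
python3 - <<'E'
from h import *
ci=arm.camera_info("wrist")
C=lambda p:(np.array(p,float)+.5)/4-.5+[230,60]
tip=onz(ci,C([[356,335]]),50)[0]; hole=onz(ci,C([[351,339]]),31.5+12)[0]
a=np.radians(14.4);u=np.array([np.cos(a),np.sin(a)]);v=np.array([-u[1],u[0]])
d=(tip-hole)[:2];print(tip,hole,d@u,d@v)
E
python3 pl.py
```

```text
[ 485.58562795 -273.87561368   50.        ] [ 487.43531303 -273.92729759   43.5       ] -1.778720556252803 0.5100581347811646
clk 17.95 tcp [ 548.5 -258.8   57. ] plate [ 546.5 -260.5   66.9] yaw,pitch,roll [14.52  0.    0.19] under z 31.9 F [ 0.1 -0.1 -4.3] T [-0.12  0.13 -0.02] w 21.3
world d [ -3.5   0.9 -66.9] tool horizontal [ 3.1  1.7 -0.2] tool per 10mm up [-0.62  0.18 -9.98] roll 0.12
```

Emit:
{"fn": "arm_command", "kwargs": {"commands": [0, 0, 0, 0, 0, 0, 0, 0, 0, 0, 0, 0, 0, 0, 0, 0, 0.003, 0.001, 0.009, 0.1]}}

```text
clock: 18.45
position: [548.0, -259.3, 51.4]
ee_rot: [-0.127, 0.991, 0.011, 0.032]
contact_force: [0.4, -0.2, -4.4]
gripper_width: 21.0
```

```bash
python3 pl.py 5
```

```text
clk 18.7 tcp [ 547.  -258.7   49.2] plate [ 544.9 -260.4   59.1] yaw,pitch,roll [14.44 -0.13  0.1 ] under z 24.1 F [ 1.  -0.1 -3.6] T [-0.09  0.18  0.01] w 21.4
world d [ -1.9   0.8 -59.1] tool horizontal [ 1.7  1.2 -0.1] tool per 10mm up [-0.65  0.16 -9.98] roll 0.04
```

Emit:
{"fn": "arm_command", "kwargs": {"commands": [0, 0, 0, 0, 0, 0, 0, 0, 0, 0, 0, 0, 0, 0, 0, 0, 0.001, 0.001, 0.007, 0]}}

```text
clock: 19.2
position: [548.0, -258.3, 44.6]
ee_rot: [-0.127, 0.991, 0.011, 0.032]
contact_force: [-13.7, 9.4, 50.8]
gripper_width: 21.1
```

```bash
python3 pl.py 5;python3 w.py w11;  python3 - <<'E'
from h import *
im=cv2.imread("pics/w11.png");cv2.imwrite("pics/w11c.png",cv2.resize(im[60:180,230:410],None,fx=4,fy=4,interpolation=cv2.INTER_CUBIC))
im=arm.get_image("side")[:,:,::-1]
cv2.imwrite("pics/side11c.png",cv2.resize(im[90:200,270:400],None,fx=6,fy=5,interpolation=cv2.INTER_CUBIC))
E
```

```text
clk 19.45 tcp [ 548.1 -258.4   44.9] plate [ 545.9 -260.    54.8] yaw,pitch,roll [14.52 -0.32 -0.08] under z 19.8 F [-2.9  2.3  9.1] T [ 0.15  0.99 -0.05] w 21.3
world d [ -2.9   0.4 -54.8] tool horizontal [ 2.7  1.1 -0.2] tool per 10mm up [-0.68  0.13 -9.98] roll 0.12
19.45 [ 548.1 -258.4   44.9] [-2.9  2.3  9.1] 21.270855025410864
[[-0.966 -0.253  0.062]
 [-0.251  0.967  0.03 ]
 [-0.068  0.013 -0.998]] yaw of tool y-90: 14.632435848453241
```

View pics/w11c.png

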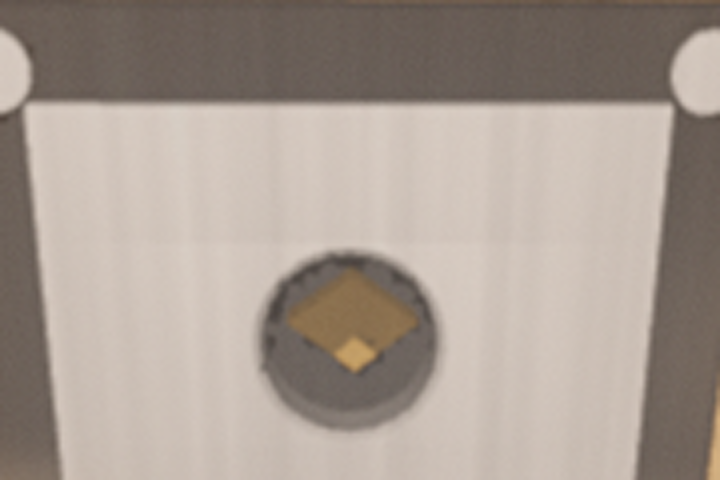

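View pics/side11c.png

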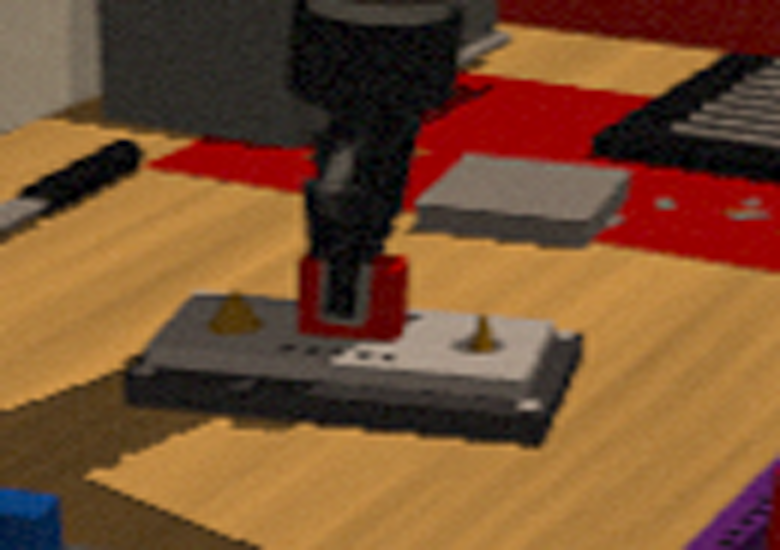

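The plate's underside computes to z≈19.8 (block top is 20), with both pins through and a firm contact force. It looks seated, so I'll release.

Emit:
{"fn": "arm_command", "kwargs": {"commands": [0, 0, 0, 0, 0, 0, 0, 0, 0, 0, 0, 0, 0, 0, 0, 0, 0, 0, 0, 0], "jaw": 1}}

```text
clock: 20.05
position: [550.9, -259.1, 47.3]
ee_rot: [-0.128, 0.991, 0.009, 0.036]
contact_force: [0.7, 0.0, 0.4]
gripper_width: 85.4
```

Emit:
{"fn": "arm_command", "kwargs": {"commands": [0, 0, 0, 0, 0, 0, 0, 0, 0, 0, 0, 0, 0, 0, 0, 0, 0, 0, -0.03, 0]}}

```text
clock: 20.55
position: [545.8, -258.9, 72.7]
ee_rot: [-0.127, 0.991, 0.011, 0.031]
contact_force: [-0.8, -0.0, -0.8]
gripper_width: 85.4
```

```bash
python3 pl.py 2; python3 w.py w12
```

```text
clk 20.65 tcp [ 551.  -260.8   80.1] plate [ 548.7 -262.4   90. ] yaw,pitch,roll [14.66 -0.95 -0.54] under z 55.0 F [-0.1 -0.1  0.6] T [-0.05 -0.    0.01] w 85.1
world d [ -5.7   2.8 -90. ] tool horizontal [ 4.8  4.2 -0.4] tool per 10mm up [-0.79  0.05 -9.97] roll 0.26
20.65 [ 551.  -260.8   80.1] [-0.1 -0.1  0.6] 85.14837624666188
[[-0.964 -0.255  0.075]
 [-0.254  0.967  0.025]
 [-0.079  0.005 -0.997]] yaw of tool y-90: 14.770204827284829
```

View pics/w12.png

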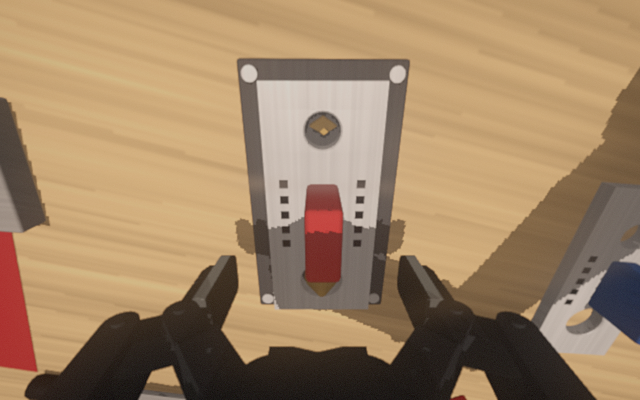

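The plate stays on the fixture with the jaws clear and both pins through the holes, at (322,128) and (320,287). I'll lift away and verify that it is flat.

Emit:
{"fn": "arm_command", "kwargs": {"commands": [0, 0, 0, 0, 0, 0, -0.045, 0, 0, 0, -0.045, 0, 0, 0, -0.02, 0, 0, 0, 0, 0]}}

```text
clock: 21.2
position: [539.6, -262.6, 186.7]
ee_rot: [-0.127, 0.991, 0.011, 0.033]
contact_force: [-0.3, 0.1, -0.8]
gripper_width: 85.6
```

```bash
python3 w.py w13 red_plate_grip fixture; python3 - <<'E'
from h import *
im=cv2.imread("pics/w13.png");cv2.imwrite("pics/w13c.png",cv2.resize(im[40:300,200:440],None,fx=2.3,fy=2.3,interpolation=cv2.INTER_CUBIC))
im=arm.get_image("side")[:,:,::-1]; cv2.imwrite("pics/side13.png",im)
cv2.imwrite("pics/side13c.png",cv2.resize(im[120:190,275:385],None,fx=7,fy=7,interpolation=cv2.INTER_CUBIC))
ci=arm.camera_info("side")
for r in arm.place_of("side","red_plate_grip"): print(r["confidence"],(ci["world_from_camera"]@[*r["centre"],1])[:3].round(1))
E
```

```text
21.2 [ 539.6 -262.6  186.7] [-0.3  0.1 -0.8] 85.60027264120599
[[-0.965 -0.253  0.062]
 [-0.252  0.967  0.029]
 [-0.068  0.013 -0.998]] yaw of tool y-90: 14.673151749616935
red_plate_grip 0.93 [ 547.8 -256.    51.9]
0.88 [231.9 290.4  32.4]
0.62 [ 549.2 -259.1   51.7]
0.61 [ 295.9 -181.5   34. ]
0.55 [331.8  82.9  38. ]
```

View pics/w13c.png

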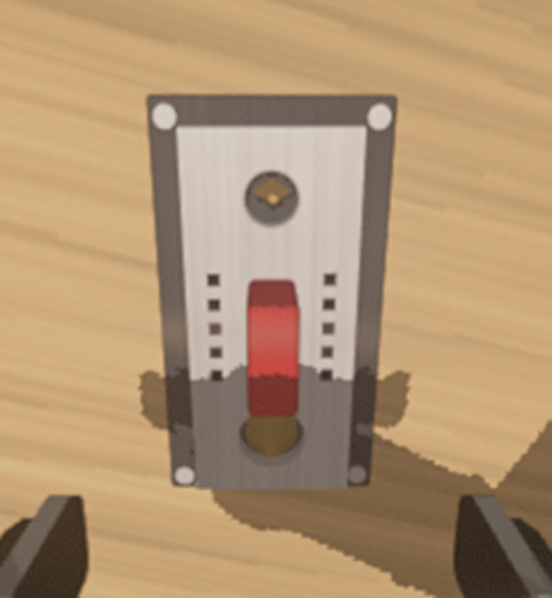

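View pics/side13c.png

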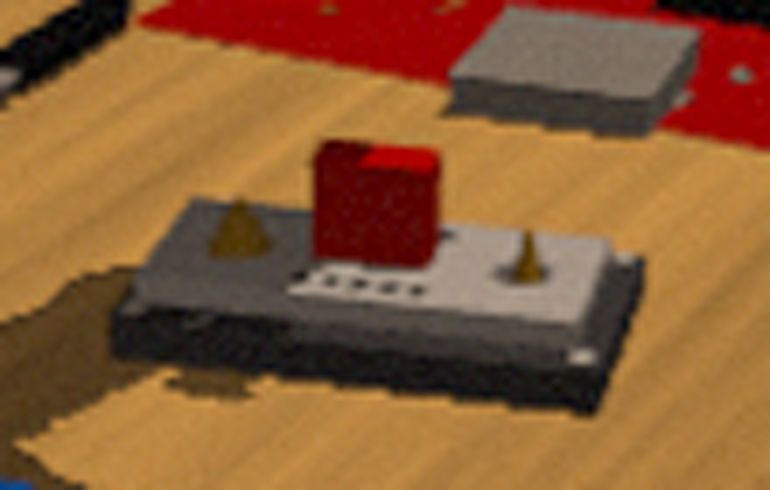

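Before handing in, I'll check numerically that it is flat and how far it sits off along x.

```bash
python3 - <<'E'
from h import *
ci=arm.camera_info("wrist")
s=arm.read_state();print(s["position"],s["clock"])
C=lambda p:(np.array(p,float)+.5)/2.3-.5+[200,40]
a=np.radians(14.4);u=np.array([np.cos(a),np.sin(a)]);v=np.array([-u[1],u[0]]);o=np.array([543,-259.6])
def f(n,px,z):
    w=onz(ci,C(px),z)[:,:2]-o;print(n,np.c_[w@u,w@v].round(1).tolist())
f("block corners",[[148,96],[396,96],[369,487],[174,487]],20)
f("screws",[[164,117],[379,117],[357,475],[184,475]],20)
f("plate corners if seated",[[176,126],[367,126],[346,489],[196,489]],32)
f("plate large end if z 42",[[346,489],[196,489]],42)
f("holes",[[271.5,198],[271,437]],32)
f("tip diamond",[[272.5,198]],50)
# predictions
for dx in(0,3):
  P=[np.r_[o+(x+dx)*u+y*v,32] for x,y in((-90,40),(-90,-40),(90,-40),(90,40))]
  print(dx,((proj(ci,P)-[200,40]+.5)*2.3-.5).round(0).tolist())
E
```

```text
[ 537.372949   -261.75502858  181.824566  ] 21.45
block corners [[-101.7, -49.6], [-102.1, 56.2], [93.3, 56.7], [92.3, -48.9]]
screws [[-93.4, -43.3], [-93.7, 49.5], [85.7, 49.7], [84.9, -43.2]]
plate corners if seated [[-90.2, -36.9], [-90.4, 42.6], [86.7, 42.3], [86.0, -35.8]]
plate large end if z 42 [[80.3, 40.7], [79.6, -34.6]]
holes [[-61.1, 2.8], [55.8, 3.1]]
tip diamond [[-63.4, 2.9]]
0 [[361.0, 127.0], [169.0, 126.0], [188.0, 496.0], [341.0, 494.0]]
3 [[360.0, 135.0], [169.0, 134.0], [188.0, 500.0], [341.0, 499.0]]
```

```bash
python3 st.py; python3 -c "
from bench import arm
print(arm.job_done())"
```

```text
21.45 [ 537.4 -261.8  181.8] q [-0.2049  0.3616 -0.1406 -0.0499 -1.0232 -1.0858] v [ 0.     0.002  0.007  0.004 -0.002 -0.002] tau [ -0.  -37.5  18.    3.9   0.1   0. ]
z [ 0.0536  0.0323 -0.998 ] yaw 14.64 F [ 0.5 -0.7  0.3] T [-0.03  0.06 -0.02] 85.3
the job is handed in; nothing more can be done
None
```

The aluminium plate with the red grip is on the fixture, large hole over the round pin and small hole over the diamond pin. It was released and the job handed in at 21.45 s; no verdict was reported. The robot did not touch the blue-grip plate or the three purple look-alikes.

**Passed:**
- **Height:** at release, the arm's pose put the plate's underside at z≈19.8 mm; the block top is at 20 mm.
- **Flatness:** tilt was about 0.3° at release. The side and wrist pictures afterwards show the plate lying flat with both pins through the holes.
- **Clearance:** the open gripper was about 180 mm up and clear of everything, with about 0 N contact force.
- **Force:** the highest reading I saw was about 54 N at the wrist on touchdown, below the 120 N limit.

**Disagreed or fell short:**
- **Position along x:** the networks put the bar 5–6 mm off the fixture centre along x. My own pixel measurement gave about 2.5 mm, inside the 3 mm play. That measurement used a camera pose read slightly after the picture.
- **Bar height:** the networks gave about 52 mm instead of the nominal 55 mm, within their 4 mm error.
- **Tool tilt:** the gripper picked up a few degrees of tilt during early fast moves. I then used single settled steps for the grasp and the lowering.

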